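Unlock the heating-bath pot and take it off the stirrer

TASK

Take the empty steel heating-bath pot off the hot-plate stirrer and stand it upright in the middle of the round cork mat beside it. The pot is locked on the plate by a bayonet collar: turn it by its handle, anticlockwise seen from above, until its two lugs lie in the collar's open slots, then lift it straight out. Set it down, do not drop it, and leave the bottle, beaker and funnel near it standing where they are.

Things in the scene. Friction and masses are not known exactly. Their poses are not given: they have to be found in the camera images.
- pot: Open, empty stainless steel pot, 107 mm in diameter, 78 mm high, 0.25 to 0.55 kg, under a fixed arched handle that spans its mouth along the pot's y axis: a 7 mm rod rises at y = +58 and y = -58 mm and both end in a black grip bar. Origin: centre of its underside; z up along its axis. It sits in the stirrer's collar with 2 to 3 mm of play sideways; turning it takes under 0.3 N m.
- pot_grip (a point): Centre of the black grip bar, on the pot's axis 125 mm above its underside, axes as the pot's. The straight bar is 74 mm long (along y), 14 mm wide (x, the way to pinch it from above) and 18 mm high; nothing lies within 38 mm below its underside.
- pot_lug (a point): Outer end of one of the pot's two bayonet lugs, 64 mm from the pot's axis along its +y, 5.5 mm above its underside; the other is across from it, along -y. The lugs lie right below the two handle rods, each 16 mm wide and 5 mm thick.
- stirrer: White hot-plate stirrer, fixed, 178 x 150 mm, plate surface 72 mm above the table. Origin: on the table under the round plate's axis; x points to its back, y to its left side, z up; the front with two black knobs, 100 mm from the axis, faces the robot. On the plate stands a steel bayonet collar (inside 114 mm, outside 142 mm, 15.5 mm high) whose lip holds the pot's lugs down with 2.5 mm of play.
- slot (a point): Middle of one of the two open slots in the collar's lip, at the stirrer's +y side, 61 mm from the axis and 15.5 mm above the plate; the other is across from it, at -y. The lugs can rise while the handle lies between 0.17 rad clockwise and 0.1 rad anticlockwise (from above) of the stirrer's y axis; there a fixed stop ends the turn. At the start the handle is 0.6 to 0.95 rad clockwise of that axis.
- mat: Round cork mat, fixed on the table beside the stirrer, 140 mm in diameter, 10 mm thick. Origin: centre of its underside; its upper face is at z = 10 mm.
- electrode_arm: Fixed electrode stand to the right of the work, to be kept clear of, on a grey 115 x 150 mm foot plate. Its 12 mm rod rises to 364 mm above the table, 64 mm beyond (+x) and 14 mm to the right (-y) of the origin; an arm at 250 to 300 mm height holds an electrode 75 mm nearer the robot and 59 mm right of the origin. Origin: on the foot plate, at table height; axes as the world's.
- oil_sample: Bystander: glass sample bottle with a black screw cap, 60 mm in diameter, 110 mm high, standing loose near the table's front edge. Origin: centre of its underside.
- beaker_small: Bystander: small glass beaker, 54 mm in diameter, 59 mm high, standing loose behind the work. Origin: centre of its underside.
- funnel: Bystander: white funnel standing loose on its wide mouth, 65 mm in diameter, 72 mm high, behind the work at the left. Origin: centre of its underside.

How it is judged:
On the way, in this order (a step that is already met when the one before it is completed fails the run):
1. the pot, still down on the plate, is turned until its lugs lie in the slots (handle within 0.22 rad of the stirrer's side-to-side line) (angle between the y axis of pot and the y axis of stirrer, either way round below 0.22 rad and z of pot in the frame of stirrer below 0.079 m), for 0.1 s.
2. the pot is lifted out, its underside more than 20 mm above the plate (z of pot in the frame of stirrer above 0.092 m), for 0.1 s.
At the end, for the whole second after the job is handed in: The pot stands upright (within 0.06 rad) and at rest on the cork mat, its underside on the mat's face (within 4 mm), its centre within 30 mm of the mat's centre, let go by the robot (horizontal distance between pot and mat below 0.03 m and z of pot in the frame of mat between 0.006 and 0.014 m and angle between pot's own z axis and vertical below 0.06 rad and linear speed of pot below 0.02 m/s and contact force between the fingers and pot below 0.1 N); the robot touches nothing.
It fails at once if the pot is dropped: let go in the air with its underside more than 15 mm above the mat's face (contact force between pot and anything else below 0.1 N and z of pot in the frame of mat above 0.025 m and horizontal distance between pot and stirrer above 0.05 m).
It fails at once if the pot is tipped by more than 0.5 rad (angle between pot's own z axis and vertical above 0.5 rad).
It fails at once if a bystander (bottle, beaker or funnel) is moved by more than 30 mm (distance of any of oil_sample, beaker_small, funnel from where it was at the start of the episode above 0.03 m).
It also fails if it takes over 51 s, if anything falls off the work surface, if the arm or the gripper's body presses on something with over 40 N, if the wrist force passes 120 N, or if a joint passes its speed limit or range.

ROBOT

A 7-joint arm with a two-finger parallel gripper is mounted at the origin on a cart in front of the work surface, level with it; the furniture and walls round the work are solid. World frame = base frame: x ahead of the robot, y to its left, z up, the work surface at z = 0. Lengths are in m, angles in rad, forces in N, time in s.
With the tool pointing down it reaches from about 0.4 to 0.875 m from the base axis. Payload 6.5 kg.
Tool frame: the origin (TCP) lies at the very end of the fingers, on their centre line; the grasp point (between the pads) lies bot.grasp_offset behind it (bot.grasp_offset is the distance from the TCP to the grasp point, in m); z points along the fingers, y is the line along which they close (so a half turn about z gives the same grasp; the last joint's range is limited). The gripper opens to 85 mm and grips with 20 to 120 N. Pads are 22 mm wide; open, the fingers measure 114 mm over their backs; the gripper's body (76 mm by 85 mm) begins 54 mm behind the grasp point. The pads swing forward as they close: fully open they stand 13 mm farther back than shut.
Start: joints at [-1.235, 0.536, -0.004, 1.538, 0.003, 1.067, -0.071], TCP at [0.254, 0.598, 0.231] pointing down, gripper open.
Joint ranges: [-2.7, 2.7], [-0.37, 2.16], [-1.27, 1.26], [0.24, 2.4], [-1.31, 4.45], [0.19, 1.91], [-2.76, 2.76]. Speed limits (rad/s): [2.39, 2.39, 3.14, 3.14, 3.14, 3.14, 3.14].

INTERFACE

Orientations are given as a unit quaternion [w, x, y, z].
In Python, from workcell import bot gives the robot as it stands.
- The arm moves only by the tool servo_tool, never from a script. Its argument "deltas" is text: rows parted by semicolons, each of 6 numbers parted by spaces: the shift along the tool's x, y, z in m, then the turn, a rotation vector about the tool's x, y, z in degrees. In form: dx dy dz wx wy wz; .... A call has 1 to 10 rows; each row shifts and turns the commanded pose from where the row before left it, along the tool's axes as they then stand; what a row does not reach is not made up. A row lasts 1/8 s, in which the tool goes at most 62.5 mm and 10.7 degrees, less where a joint would pass 70% of its speed; a pose out of reach is approached as far as the arm can. A call is refused whole if a number of a shift passes 0.0625 or a number of a turn 10.7, either way. A call with a gripper value outside its range is refused whole. "fingers" is the finger opening in m, from 0 to 0.0854, set as the call begins (left out, the last holds). The fingers move at their own pace and stop on an object; the grip force is fixed at half the most. Time passes only in rows, so rows that do not move let the fingers close. It gives the time, the measured TCP pose, the force, the opening and the grip force at its end, in the units of the state.
- bot.observe(): the state, without advancing time (a new reading comes with each control period).
- bot.camera(name): name is "scene" or "top" or "wrist"; returns a dict with "pixels" (420x560x3 uint8, red, green, blue), "range_z" (420x560 float32, m along the optical axis (not along the pixel's ray), 0 where there is no reading), "mtx" (3x3 intrinsics, pixels), "xyz" and "rotation" of the camera in the world. Camera axes: x right, y down, z forward; pixel columns grow to the right and rows downward; lengths in m; the calibration is good to about 2 mm. A picture is of the moment at which its call begins.
- bot.close_job(): hands the job in; it is judged then, once.
The state is a dict: "time_s": time; "joints": joint angles; "qd": joint speeds; "joint_efforts": joint torques, N m; "tool_pos": TCP position; "tcp_rot": TCP orientation; "contact_force": force on the tool from outside, world axes, zero at the start; "moment": the same for the moment, N m; "grip_width": finger opening in m; "grip_force": force on a finger pad.
Only numpy, scipy, OpenCV 4.12 (cv2) and the standard library are available. Lean on these libraries where they do the work, as an engineer would, in place of code of your own. Each camera call takes 0.05 s, during which the arm holds its last target. There are 200 camera calls.

## Working session

There is one attempt and no reset: what is moved stays moved. The work goes in short steps, Python scripts to look and compute and a tool call to move; the robot and the scene stay as the last step left them, time stands still between calls to the robot, and variables do not carry over. Pictures are saved under pics/ and viewed, at most 10 in all, crops included, and the job is handed in when it is done.

Besides the shell and the picture viewer there is one more tool, called after "Request:" as name(argument=value, ...) on one line, values as JSON. servo_tool: Moves the arm, as the interface text tells. Its arguments: {"type":"object","properties":{"deltas":{"type":"string"},"fingers":{"type":"number"}},"required":["deltas"]}

```bash
mkdir -p pics; cat > h.py <<'E'
import numpy as np, cv2
from workcell import bot
def shot(n,f=None):
    c=bot.camera(n)
    if f: cv2.imwrite(f'pics/{f}.png',c['pixels'][:,:,::-1])
    return c
def cloud(c):
    z=c['range_z'];v,u=np.mgrid[:z.shape[0],:z.shape[1]];K=c['mtx']
    p=np.stack([(u-K[0,2])/K[0,0]*z,(v-K[1,2])/K[1,1]*z,z],-1)
    R=np.array(c['rotation'])
    if R.size==4:
        from scipy.spatial.transform import Rotation as Ro
        R=Ro.from_quat(np.roll(R.ravel(),-1)).as_matrix()
    return p@R.T+np.array(c['xyz'])
E
python3 - <<'E'
from h import *
np.set_printoptions(precision=4,suppress=True)
s=bot.observe();print({k:s[k] for k in('time_s','tool_pos','tcp_rot','grip_width')},bot.grasp_offset)
for n in('top','scene'):
    c=shot(n,n+'1');print(n,c['xyz'],c['rotation'],c['mtx'])
    np.savez(n+'1.npz',p=cloud(c),rgb=c['pixels'])
E
```

```text
{'time_s': 0.0, 'tool_pos': array([0.254 , 0.5976, 0.2304]), 'tcp_rot': array([-0.0001,  0.1995,  0.9799, -0.0009]), 'grip_width': 0.08557302028757423} 0.0187
top [0.3099 0.1015 1.2039] [-0.0789  0.7138 -0.6912  0.0804] [[402.5139   0.     277.2772]
 [  0.     402.5139 211.193 ]
 [  0.       0.       1.    ]]
scene [ 0.1681 -0.6378  0.8975] [-0.3914  0.888  -0.2223  0.0943] [[464.2696   0.     275.5605]
 [  0.     464.2696 202.481 ]
 [  0.       0.       1.    ]]
```

View pics/top1.png

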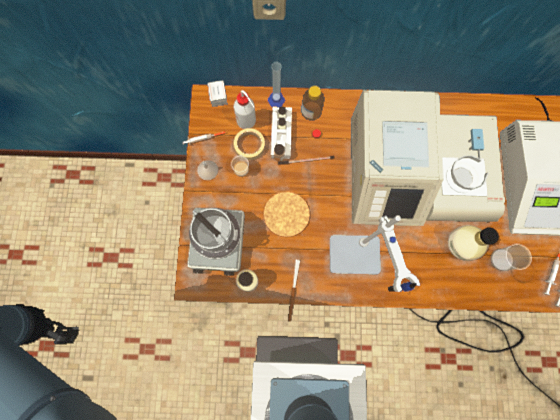

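View pics/scene1.png

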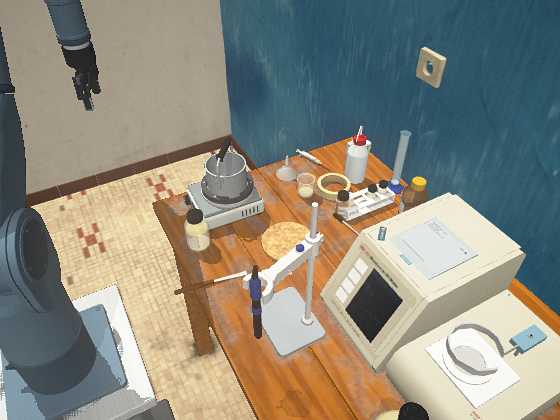

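The top view shows the pot on the stirrer near (214,237), its dark grip bar running from upper left to lower right. The mat is at (287,213), the bottle at (246,280), the beaker at (240,167), the funnel at (207,170) and the electrode stand at (360,255). The scene view confirms this layout.

```bash
python3 - <<'E'
from h import *
np.set_printoptions(precision=4,suppress=True)
T=np.load('top1.npz');t=T['p'];print('pot px',t[237,214],'mat',t[213,287],'bottle',t[280,246],'stand',t[255,350])
for n in('top','scene'):
    d=np.load(n+'1.npz');p=d['p'].reshape(-1,3);g=d['rgb'].reshape(-1,3).astype(int)
    c=t[237,214,:2]
    near=np.linalg.norm(p[:,:2]-c,axis=1)<.13
    b=p[near&(p[:,2]>.175)&(p[:,2]<.26)&(g.max(1)<80)]
    print(n,'bar',len(b),b.mean(0),np.percentile(b[:,2],[5,50,95]))
    q=b[:,:2]-b[:,:2].mean(0);w,v=np.linalg.eigh(q.T@q);a=v[:,1];pr=q@a;pn=q@v[:,0]
    print(' axis',np.degrees(np.arctan2(a[1],a[0])),'len',np.ptp(pr),'wid',np.ptp(pn),'mid',b[:,:2].mean(0)+a*(pr.max()+pr.min())/2)
    # all high points
    hh=p[near&(p[:,2]>.135)&(p[:,2]<.165)]
    print(' rim',len(hh), cv2.minEnclosingCircle(hh[:,:2].astype(np.float32)) if len(hh) else '')
    m0=t[213,287,:2]
    m=p[(np.linalg.norm(p[:,:2]-m0,axis=1)<.1)&(p[:,2]>.006)&(p[:,2]<.016)&(g[:,0]>170)&(g[:,2]>60)]
    lo,hi=np.percentile(m[:,:2],[.5,99.5],axis=0);print(' mat',len(m),(lo+hi)/2,hi-lo,np.median(m[:,2]),cv2.minEnclosingCircle(m[:,:2].astype(np.float32)))
    st=p[near&(p[:,2]>.06)&(p[:,2]<.08)&(g.min(1)>100)]
    print(' stir',len(st),cv2.minAreaRect(st[:,:2].astype(np.float32)) if len(st) else '')
E
```

```text
pot px [0.4886 0.2803 0.0737] mat [0.5797 0.0736 0.0092] bottle [0.3694 0.1814 0.1054] stand [ 0.4574 -0.1165  0.0123]
top bar 115 [0.5006 0.2786 0.2055] [0.2021 0.2055 0.2089]
 axis 48.214299548467025 len 0.07439895871118554 wid 0.012424746917428285 mid [0.5005 0.2784]
 rim 286 ((0.49754640460014343, 0.27872106432914734), 0.0600205659866333)
 mat 1531 [0.5774 0.0757] [0.1331 0.1322] 0.010039315197902354 ((0.58678138256073, 0.07662218809127808), 0.07896317541599274)
 stir 1387 ((0.4766440987586975, 0.26807689666748047), (0.15980510413646698, 0.18803782761096954), 88.4803466796875)
scene bar 156 [0.4987 0.2757 0.2022] [0.1922 0.2037 0.2079]
 axis 48.68593581488233 len 0.09258771518415855 wid 0.016433368285279866 mid [0.5056 0.2837]
 rim 454 ((0.497129887342453, 0.28076860308647156), 0.06275422871112823)
 mat 1158 [0.5757 0.0903] [0.1329 0.1086] 0.009599753163699154 ((0.5766928195953369, 0.07779279351234436), 0.07028807699680328)
 stir 642 ((0.4864904582500458, 0.2635585069656372), (0.1617862433195114, 0.16747601330280304), 86.7697525024414)
```

```bash
python3 - <<'E'
import cv2
for n,(a,b,c,d) in {'top':(180,310,170,330),'scene':(130,260,140,330)}.items():
    i=cv2.imread(f'pics/{n}1.png')[a:b,c:d];cv2.imwrite(f'pics/{n}c.png',cv2.resize(i,None,fx=4,fy=4))
E
```

```text
(no output)
```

View pics/topc.png

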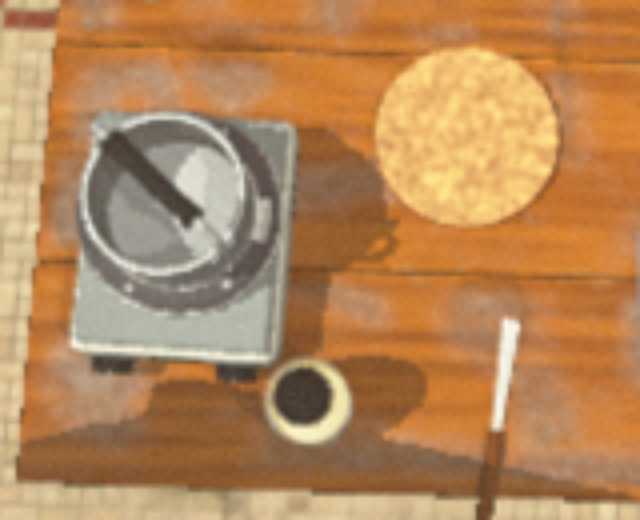

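```bash
python3 - <<'E'
from h import *
np.set_printoptions(precision=4,suppress=True)
for n in('top','scene'):
    p=np.load(n+'1.npz')['p'].reshape(-1,3)
    s=p[(p[:,2]>.045)&(p[:,2]<.085)&(abs(p[:,0]-.49)<.16)&(abs(p[:,1]-.275)<.13)]
    # edges: extreme x by y bin (front/back), extreme y by x bin
    for k,nm in((0,'front/back'),(1,'sides')):
        o=1-k
        c=.275 if o else .48
        for sg in(-1,1):
            E=[]
            for b in np.arange(c-.055,c+.056,.005):
                q=s[abs(s[:,o]-b)<.004]
                if len(q)>3: E.append((b,sg*np.max(sg*q[:,k])))
            E=np.array(E)
            if len(E)<5: continue
            f=np.polyfit(*E.T,1);r=abs(np.polyval(f,E[:,0])-E[:,1]);E=E[r<=np.median(r)*2.5];f=np.polyfit(*E.T,1)
            print(n,nm,sg,'slope deg',np.degrees(np.arctan(f[0])),'at c',np.polyval(f,c),len(E),np.std(np.polyval(f,E[:,0])-E[:,1]))
E
```

```text
top front/back -1 slope deg -2.1760357877549055 at c 0.39881914978281335 21 0.0036489045219078396
top front/back 1 slope deg -2.632892574833647 at c 0.5665949461539517 23 0.01197705582749177
top sides -1 slope deg -2.0199460711066157 at c 0.205496671872884 23 0.0008024852658171526
top sides 1 slope deg -13.880629375385373 at c 0.3433917573072578 21 0.007347509043282267
scene front/back -1 slope deg -2.486666856699179 at c 0.40183313524030473 23 0.001407806341815703
scene front/back 1 slope deg -32.16401950536906 at c 0.5466927309321723 20 0.028309712896760014
scene sides -1 slope deg -1.292807268351897 at c 0.2056222214063432 22 0.00107488650539678
scene sides 1 slope deg -2.742255205308098 at c 0.30429064111201737 23 0.04762569823862593
```

The crop shows the stirrer's front edge from crop pixel (72,348) to (275,360), its right edge up to (295,125), and the bar from (105,138) to (195,218). One slot mark is visible at the right side, near (263,220).

```bash
python3 - <<'E'
from h import *
from scipy.spatial.transform import Rotation as Ro
np.set_printoptions(precision=4,suppress=True)
c=shot('top');K=c['mtx'];R=np.array(c['rotation'])
R=Ro.from_quat(np.roll(R,-1)).as_matrix();o=np.array(c['xyz'])
def at(u,v,z):
    d=R@np.linalg.inv(K)@[u,v,1];return (o+d*(z-o[2])/d[2])
P={k:at(170+a/4-.375,180+b/4-.375,.07) for k,a,b in(('FL',72,348),('FR',275,360),('BR',295,125),('slot',263,220),('mat',467,137))}
for k in P: print(k,P[k])
f=P['FL']-P['FR'];r=P['BR']-P['FR']
print('y-axis from front',np.degrees(np.arctan2(f[1],f[0])),'from side',np.degrees(np.arctan2(r[1],r[0]))+90,np.linalg.norm(f),np.linalg.norm(r))
print('mat',at(170+467/4-.375,180+137/4-.375,.01))
for n in('top','scene'):
    d=np.load(n+'1.npz');p=d['p'].reshape(-1,3)
    s=p[(p[:,2]>.064)&(p[:,2]<.078)&(abs(p[:,0]-.42)<.05)&(abs(p[:,1]-.275)<.12)]
    E=[]
    for b in np.arange(.225,.33,.005):
        q=s[abs(s[:,1]-b)<.004]
        if len(q)>3:E.append((b,q[:,0].min()))
    E=np.array(E);f=np.polyfit(*E.T,1);print(n,90-np.degrees(np.arctan(f[0])),np.std(np.polyval(f,E[:,0])-E[:,1]),np.polyval(f,.275))
    # collar ring points
    q=p[(p[:,2]>.083)&(p[:,2]<.093)&(np.linalg.norm(p[:,:2]-[.495,.275],axis=1)<.085)]
    print(len(q),cv2.minEnclosingCircle(q[:,:2].astype(np.float32)))
E
```

```text
FL [0.4031 0.349  0.07  ]
FR [0.3993 0.2067 0.07  ]
BR [0.5681 0.2012 0.07  ]
slot [0.498  0.2205 0.07  ]
mat [0.5633 0.0767 0.07  ]
y-axis from front 88.4711025871709 from side 88.13649150994816 0.14235601318461596 0.16890660731574075
mat [0.5767 0.0754 0.01  ]
top 89.20274011233943 0.0025806398142963487 0.4121609927786091
487 ((0.4998050332069397, 0.2784687280654907), 0.07180223613977432)
scene 84.98268407086307 0.008580139679824303 0.4237819382476371
542 ((0.49778035283088684, 0.2762163281440735), 0.07292395830154419)
```

Request:
servo_tool(deltas="0 0 -0.01 0 0 10; 0 0 -0.01 0 0 10; 0 0 -0.01 0 0 10; 0 0 -0.01 0 0 10; 0 0 -0.01 0 0 10; 0 0 -0.01 0 0 10; 0 0 -0.01 0 0 10; 0 0 0 0 0 10; 0 0 0 0 0 10; 0 0 0 0 0 10", fingers=0.0854)

```text
time_s: 1.4
tool_pos: [0.254, 0.598, 0.3009]
tcp_rot: [0.0, 0.88, 0.475, -0.0]
contact_force: [0.2, -0.3, 0.5]
grip_width: 0.0854
grip_force: 0.0
```

Request:
servo_tool(deltas="-0.0075 0.035 0 0 0 8.7; -0.0075 0.04 0 0 0 0; -0.0075 0.04 0 0 0 0; -0.0075 0.04 0 0 0 0; -0.0075 0.04 0 0 0 0; -0.0075 0.04 0 0 0 0; -0.0075 0.04 0 0 0 0; -0.0075 0.04 0 0 0 0; -0.0075 0.03 0 0 0 0; 0 0 0 0 0 0")

```text
time_s: 2.65
tool_pos: [0.4725, 0.3188, 0.3014]
tcp_rot: [0.001, 0.914, 0.407, 0.0]
contact_force: [0.7, 0.8, 0.2]
grip_width: 0.0856
grip_force: 0.0
```

```bash
cat >> h.py <<'E'
from scipy.spatial.transform import Rotation as Ro
np.set_printoptions(precision=4,suppress=True)
def tool():
    s=bot.observe();return s,np.array(s['tool_pos']),Ro.from_quat(np.roll(s['tcp_rot'],-1)).as_matrix()
def to(g,yang):
    s,p,R=tool();print('t',s['time_s'],'tcp',p,'z',R[:,2],'yang',np.degrees(np.arctan2(R[1,1],R[0,1])),'joints',s['joints'])
    y=np.radians(yang);G=np.array([[np.cos(y+np.pi/2),np.cos(y),0],[np.sin(y+np.pi/2),np.sin(y),0],[0,0,-1]])
    print('shift(tool)',R.T@(np.array(g)-p),'rotvec deg',np.degrees(Ro.from_matrix(R.T@G).as_rotvec()))
E
python3 - <<'E'
from h import *
to([.500,.278,.178],-41.7)
c=shot('wrist','w1');p=cloud(c).reshape(-1,3);g=c['pixels'].reshape(-1,3).astype(int)
b=p[(p[:,2]>.18)&(p[:,2]<.22)&(np.linalg.norm(p[:,:2]-[.5,.278],axis=1)<.07)&(g.max(1)<90)]
print(len(b))
r=cv2.minAreaRect(b[:,:2].astype(np.float32));q=b[:,:2]-b[:,:2].mean(0);w,v=np.linalg.eigh(q.T@q)
print(r,np.degrees(np.arctan2(*v[::-1,1])),b.mean(0),np.percentile(b[:,2],[5,50,95]))
E
```

```text
t 2.65 tcp [0.4725 0.3188 0.3014] z [ 0.0006 -0.0011 -1.    ] yang -42.0113942264625 joints [-1.078   0.3578  0.5283  1.7    -0.1945  1.1366 -1.2283]
shift(tool) [-0.0119  0.0476  0.1234] rotvec deg [ 0.066   0.0222 -0.3114]
2193
((0.4955500364303589, 0.27484607696533203), (0.09359954297542572, 0.015516426414251328), 49.11485290527344) 48.88181498703125 [0.5013 0.2827 0.2026] [0.1941 0.2037 0.2053]
```

Request:
servo_tool(deltas="-0.006 0.023 0 0 0 0; -0.006 0.023 0 0 0 0; 0 0 0.03 0 0 0; 0 0 0.03 0 0 0; 0 0 0.03 0 0 0; 0 0 0.02 0 0 0; 0 0 0.013 0 0 0; 0 0 0 0 0 0")

```text
time_s: 3.7
tool_pos: [0.4964, 0.2828, 0.1776]
tcp_rot: [0.0, 0.912, 0.41, -0.001]
contact_force: [0.8, -0.3, -0.3]
grip_width: 0.0856
grip_force: 0.0
```

```bash
python3 - <<'E'
from h import *
to([.500,.278,.178],-41.6)
shot('wrist','w2')
E
```

```text
t 3.7 tcp [0.4964 0.2828 0.1776] z [-0.0014 -0.0006 -1.    ] yang -41.652888464287 joints [-0.9582  0.505   0.4842  1.8199 -0.2943  0.8898 -1.0648]
shift(tool) [-0.0012  0.0058 -0.0004] rotvec deg [-0.0356  0.0797 -0.0529]
```

View pics/w2.png

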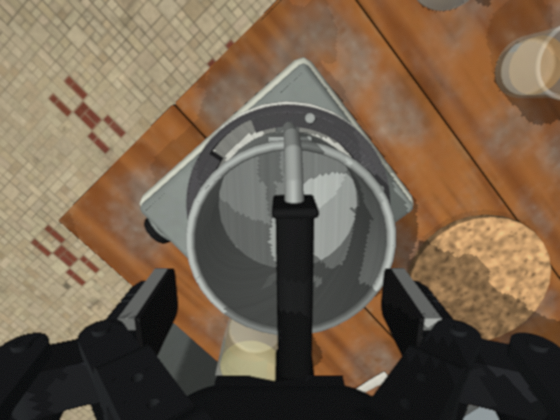

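The wrist view shows the bar at column 295, between pads at columns 165 and 395, so it sits slightly toward tool +y. I'll centre on it and close.

Request:
servo_tool(deltas="-0.001 0.005 0 0 0 0; 0 0 0 0 0 0")

```text
time_s: 4.0
tool_pos: [0.5012, 0.2778, 0.1791]
tcp_rot: [-0.0, 0.913, 0.409, 0.001]
contact_force: [0.6, -0.2, 0.4]
grip_width: 0.0853
grip_force: 0.0
```

Request:
servo_tool(deltas="0 0 0 0 0 0; 0 0 0 0 0 0; 0 0 0 0 0 0; 0 0 0 0 0 0; 0 0 0 0 0 0; 0 0 0 0 0 0; 0 0 0 0 0 0; 0 0 0 0 0 0", fingers=0)

```text
time_s: 5.0
tool_pos: [0.5005, 0.2783, 0.1784]
tcp_rot: [-0.0, 0.913, 0.409, 0.0]
contact_force: [-0.7, 1.0, 2.3]
grip_width: 0.0132
grip_force: 59.8
```

```bash
python3 - <<'E'
from h import *
to([.500,.278,.178],46.7)
s=bot.observe();print(s['contact_force'],s['moment'],s['grip_force'],s['grip_width'])
E
```

```text
t 5.0 tcp [0.5005 0.2783 0.1784] z [ 0.0003  0.0003 -1.    ] yang -41.716313456589965 joints [-0.9486  0.5052  0.4855  1.8176 -0.295   0.8903 -1.0553]
shift(tool) [-0.0005 -0.0001  0.0004] rotvec deg [  0.0198  -0.0189 -88.4163]
[-0.6523  1.0055  2.2848] [ 0.0733  0.0625 -0.0143] 59.84436213970184 0.013189727904950935
```

Request:
servo_tool(deltas="0 0 0 0 0 -4.5; 0 0 0 0 0 -4.5; 0 0 0 0 0 -4.5; 0 0 0 0 0 -4.5; 0 0 0 0 0 -4.5; 0 0 0 0 0 -4.5; 0 0 0 0 0 -4.5; 0 0 0 0 0 -4.5; 0 0 0 0 0 -2; 0 0 0 0 0 0")

```text
time_s: 6.25
tool_pos: [0.5006, 0.2779, 0.1784]
tcp_rot: [0.0, 0.73, 0.684, 0.0]
contact_force: [0.8, -0.5, 2.8]
grip_width: 0.0134
grip_force: 60.0
```

```bash
python3 - <<'E'
from h import *
to([.500,.278,.178],-2.3)
s=bot.observe();print(s['contact_force'],s['moment'],s['grip_force'],s['grip_width'])
c=shot('top');p=cloud(c).reshape(-1,3);i=c['pixels'][180:310,170:330]
w=shot('wrist','w3')
cv2.imwrite('pics/a.png',np.hstack([cv2.resize(i,(517,420),interpolation=cv2.INTER_CUBIC),w['pixels'][:,140:420]])[:,:,::-1])
E
```

```text
t 6.25 tcp [0.5006 0.2779 0.1784] z [ 0.0004 -0.0001 -1.    ] yang -3.7604568320662026 joints [-0.8289  0.4821  0.3222  1.8107 -0.1915  0.8789 -0.4839]
shift(tool) [ 0.     -0.0006  0.0004] rotvec deg [ 0.0246  0.003  -1.4605]
[ 0.8121 -0.4721  2.8262] [-0.1656 -0.0763  0.0584] 59.956194162368774 0.013377978683246314
```

View pics/a.png

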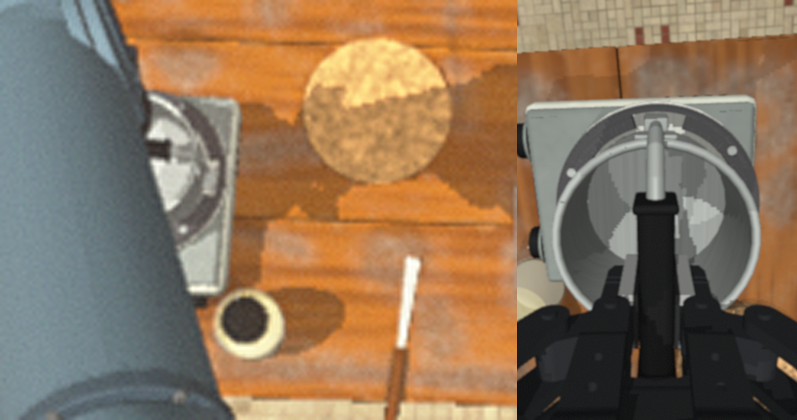

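The wrist crop shows the handle rod at column 655, centred in the slot (about 635 to 680). The stirrer edge is nearly square to it. I'll lift gently.

Request:
servo_tool(deltas="0 0 -0.003 0 0 -1; 0 0 -0.003 0 0 0; 0 0 -0.003 0 0 0; 0 0 -0.003 0 0 0; 0 0 0 0 0 0")

```text
time_s: 6.98
tool_pos: [0.5005, 0.2782, 0.1906]
tcp_rot: [0.0, 0.724, 0.69, 0.0]
contact_force: [0.5, -0.1, -3.9]
grip_width: 0.0129
grip_force: 59.0
```

Request:
servo_tool(deltas="0 0 -0.006 0 0 0; 0 0 -0.006 0 0 0; 0 0 -0.01 0 0 0; 0 0 -0.01 0 0 0; 0 0 -0.01 0 0 0; 0 0 -0.006 0 0 0; 0 0 0 0 0 0")

```text
time_s: 7.85
tool_pos: [0.5006, 0.2783, 0.2388]
tcp_rot: [0.0, 0.724, 0.69, 0.0]
contact_force: [0.3, -0.3, -3.5]
grip_width: 0.0128
grip_force: 58.9
```

```bash
python3 - <<'E'
from h import *
to([.577,.0765,.236],-2.7)
s=bot.observe();print(s['contact_force'],s['moment'],s['grip_force'],s['grip_width'])
w=shot('wrist');d=shot('scene')
cv2.imwrite('pics/b.png',np.hstack([cv2.resize(d['pixels'][110:290,120:360],(520,390)),w['pixels'][:390,140:420]])[:,:,::-1])
E
```

```text
t 7.85 tcp [0.5006 0.2783 0.2388] z [ 0.0008  0.0006 -1.    ] yang -2.7154507219187645 joints [-0.845   0.4073  0.3392  1.7581 -0.1572  1.0018 -0.494 ]
shift(tool) [-0.198   0.0859  0.0028] rotvec deg [ 0.0433 -0.0336 -0.0154]
[ 0.3411 -0.3383 -3.5471] [-0.0059  0.0309 -0.0274] 58.94906401634216 0.012779657181189367
```

View pics/b.png

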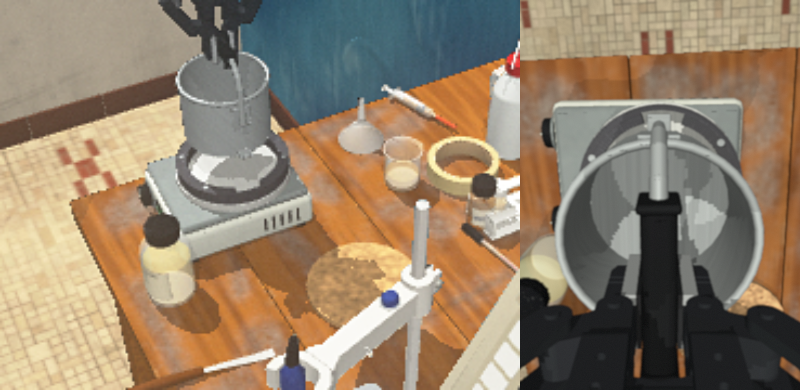

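The pot is out and upright, above the collar (scene crop about (225,105)), and nothing else has moved. I'll carry it to the mat.

Request:
servo_tool(deltas="-0.01 0.005 0 0 0 0; -0.024 0.01 0 0 0 0; -0.025 0.011 0 0 0 0; -0.025 0.011 0 0 0 0; -0.025 0.011 0 0 0 0; -0.025 0.011 0 0 0 0; -0.025 0.011 0 0 0 0; -0.025 0.011 0 0 0 0; -0.014 0.005 0 0 0 0; 0 0 0 0 0 0")

```text
time_s: 9.2
tool_pos: [0.5769, 0.0748, 0.2381]
tcp_rot: [0.0, 0.725, 0.689, -0.0]
contact_force: [-0.5, 0.4, -2.4]
grip_width: 0.0131
grip_force: 58.9
```

```bash
python3 - <<'E'
from h import *
to([.577,.0765,.1164],-2.7)
s=bot.observe();print(s['contact_force'],s['moment'],s['grip_force'],s['grip_width'])
c=shot('scene','s3');p=cloud(c)
P=p.reshape(-1,3);q=P[(np.linalg.norm(P[:,:2]-[.577,.0765],axis=1)<.075)&(P[:,2]>.1)&(P[:,2]<.21)]
print(len(q),np.percentile(q[:,2],[0,1,2,5,50]))
E
```

```text
t 9.2 tcp [0.5769 0.0748 0.2381] z [-0.0003 -0.0006 -1.    ] yang -2.8598705563751308 joints [-0.5054  0.4309  0.3977  1.7369 -0.1913  1.0125 -0.0884]
shift(tool) [0.0018 0.0001 0.1217] rotvec deg [-0.0147  0.0334 -0.1599]
[-0.488   0.3674 -2.4066] [ 0.0685  0.0134 -0.0547] 58.933627009391785 0.013105690837925319
1862 [0.1295 0.1324 0.1339 0.1357 0.171 ]
```

View pics/s3.png

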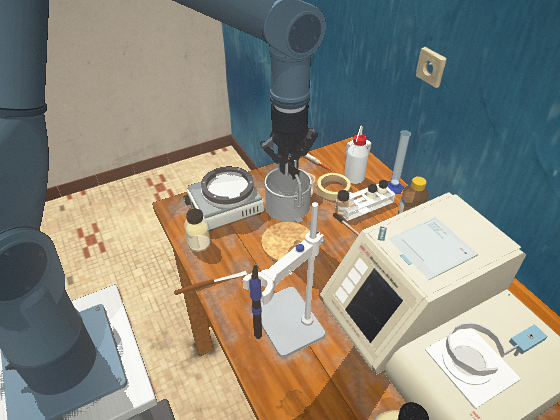

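The pot hangs over the mat (scene pixel about (288,195), mat at (287,240)) with its underside at about 0.131 m, as expected. I'll lower it now.

Request:
servo_tool(deltas="0.002 0 0.012 0 0 0; 0 0 0.02 0 0 0; 0 0 0.02 0 0 0; 0 0 0.02 0 0 0; 0 0 0.02 0 0 0; 0 0 0.015 0 0 0; 0 0 0.008 0 0 0; 0 0 0.002 0 0 0; 0 0 0 0 0 0")

```text
time_s: 10.38
tool_pos: [0.5773, 0.0784, 0.1217]
tcp_rot: [0.0, 0.724, 0.69, 0.0]
contact_force: [-0.2, 0.5, -3.8]
grip_width: 0.0127
grip_force: 58.9
```

Request:
servo_tool(deltas="0 0 0.002 0 0 0; 0 0 0.0015 0 0 0; 0 0 0.001 0 0 0; 0 0 0 0 0 0")

```text
time_s: 10.88
tool_pos: [0.5769, 0.0783, 0.1167]
tcp_rot: [-0.0, 0.724, 0.69, -0.0]
contact_force: [-0.0, 0.2, -2.9]
grip_width: 0.0132
grip_force: 59.0
```

Request:
servo_tool(deltas="0 0 0.001 0 0 0; 0 0 0 0 0 0")

```text
time_s: 11.12
tool_pos: [0.5771, 0.0783, 0.1165]
tcp_rot: [-0.0, 0.724, 0.69, 0.0]
contact_force: [-3.6, -0.0, 4.2]
grip_width: 0.0129
grip_force: 60.0
```

Request:
servo_tool(deltas="0 0 0 0 0 0; 0 0 0 0 0 0; 0 0 0 0 0 0; 0 0 0 0 0 0; 0 0 0 0 0 0; 0 0 0 0 0 0", fingers=0.07)

```text
time_s: 11.88
tool_pos: [0.5769, 0.0783, 0.1158]
tcp_rot: [0.0, 0.724, 0.69, -0.0]
contact_force: [0.5, 1.2, 0.2]
grip_width: 0.0701
grip_force: 0.0
```

Request:
servo_tool(deltas="0 0 -0.01 0 0 0; 0 0 -0.02 0 0 0; 0 0 -0.03 0 0 0; 0 0 -0.03 0 0 0; 0 0 -0.03 0 0 0; 0 0 -0.02 0 0 0; 0 0 0 0 0 0; 0 0 0 0 0 0")

```text
time_s: 12.88
tool_pos: [0.5764, 0.0783, 0.2552]
tcp_rot: [-0.0, 0.724, 0.69, -0.0]
contact_force: [-0.5, 0.2, -0.2]
grip_width: 0.0699
grip_force: 0.0
```

```bash
python3 - <<'E'
from h import *
s=bot.observe();print(s['time_s'],s['tool_pos'],s['contact_force'])
for n in('scene','wrist'):
    c=shot(n,n+'9');P=cloud(c).reshape(-1,3)
    r=np.linalg.norm(P[:,:2]-[.577,.077],axis=1)
    q=P[(r<.09)&(P[:,2]>.08)&(P[:,2]<.094)];print(n,len(q),cv2.minEnclosingCircle(q[:,:2].astype(np.float32)))
    q=P[(r<.045)&(P[:,2]>.12)&(P[:,2]<.16)];print(np.percentile(q[:,2],[50,90,97]))
E
```

```text
12.875 [0.5764 0.0783 0.2552] [-0.4663  0.1888 -0.2392]
scene 307 ((0.5734164714813232, 0.07890313118696213), 0.06112207472324371)
[0.1423 0.1453 0.1464]
wrist 2075 ((0.5771344900131226, 0.08525136858224869), 0.05840654671192169)
[0.1418 0.143  0.1437]
```

View pics/scene9.png

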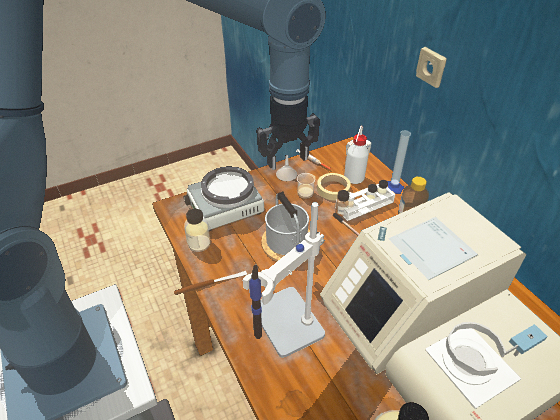

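The pot stands upright on the mat (scene pixel about (287,235)), within a few millimetres of its centre. The bottle, beaker and funnel are where they were, and the gripper is clear.

```bash
python3 -c "
from workcell import bot
print(bot.close_job())"
```

```text
the job is handed in; nothing more can be done
None
```

The pot was unlocked, lifted out and set upright on the cork mat, within about 10 mm of its centre by camera; the bottle, beaker and funnel look unmoved, and the job is handed in (no verdict was returned).

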